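Hold the slide rack ready over the empty staining trough

ROBOT

A 7-joint arm with a two-finger parallel gripper is mounted at the origin on a cart in front of the work surface, level with it; the furniture and walls round the work are solid. World frame = base frame: x ahead of the robot, y to its left, z up, the work surface at z = 0. Lengths are in m, angles in rad, forces in N, time in s.
With the tool pointing down it reaches from about 0.425 to 0.925 m from the base axis. Payload 6.8 kg.
Tool frame: the origin (TCP) lies at the very end of the fingers, on their centre line; the grasp point (between the pads) lies 19 mm behind it (r.tcp_to_grasp is the distance from the TCP to the grasp point, in m); z points along the fingers, y is the line along which they close (so a half turn about z gives the same grasp; the last joint's range is limited). The gripper opens to 85 mm and grips with 20 to 120 N. Pads are 22 mm wide; open, the fingers measure 114 mm over their backs; the gripper's body (76 mm by 85 mm) begins 54 mm behind the grasp point. The pads swing forward as they close: fully open they stand 13 mm farther back than shut.
Start: joints at [1.196, 0.477, 0.022, 1.555, -0.011, 1.109, -0.083], TCP at [0.178, -0.651, 0.231] pointing down, gripper open.
Joint ranges: [-2.96, 2.96], [-0.34, 2.1], [-1.41, 1.46], [0.24, 2.44], [-1.37, 4.51], [0.17, 1.92], [-2.96, 2.96]. Speed limits (rad/s): [2.39, 2.39, 3.14, 3.14, 3.14, 3.14, 3.14].

INTERFACE

Orientations are given as a rotation vector (axis times angle).
In Python, from bench import r gives the robot as it stands.
- The arm moves only by the tool step_arm, never from a script. Its argument "moves" is a list of rows, each a list of 7 numbers: the shift along the tool's x, y, z in mm, then the turn, a rotation vector about the tool's x, y, z in rad, then the finger opening in mm, from 0 to 85.4. A call has 1 to 8 rows; each row is the pose to reach, as a shift and turn from the pose commanded when the call began, along the tool's axes at that moment; what a row does not reach only later rows make up. A row lasts 1/10 s, in which the tool goes at most 50 mm and 8.59 degrees, less where a joint would pass 70% of its speed; a pose out of reach is approached as far as the arm can. A call with a gripper value outside its range is refused whole. The fingers move at their own pace and stop on an object; "grip_force" is the grip in N (left out, the last holds). Time passes only in rows, so rows that repeat a pose let the fingers close. It gives the time, the measured TCP pose, the force, the opening and the grip force at its end, in the units of the state.
- r.get_obs(): the state, without advancing time (a new reading comes with each control period).
- r.grab_frame(name): name is "side" or "top" or "wrist"; returns a dict with "image" (420x560x3 uint8, red, green, blue), "depth" (420x560 float32, m along the optical axis (not along the pixel's ray), 0 where there is no reading), "mtx" (3x3 intrinsics, pixels), "k1" (the pictures are not rectified: a ray, as slopes to the right and down, at radius r is drawn at 1 + k1 r^2 times it, then the intrinsics apply), "rvec" (rotation vector, rad) and "tvec" (3), from world to camera coordinates, as OpenCV has them. Camera axes: x right, y down, z forward; pixel columns grow to the right and rows downward; lengths in m; the calibration is good to about 2 mm. A picture is of the moment at which its call begins.
- r.hand_in(): hands the job in; it is judged then, once.
The state is a dict: "clock": time; "joints": joint angles; "qvel": joint speeds; "tau": joint torques, N m; "tcp_pos": TCP position; "orientation": TCP orientation; "contact_force": force on the tool from outside, world axes, zero at the start; "moment": the same for the moment, N m; "grip_width": finger opening in m; "gripper_force": force on a finger pad.
Only numpy, scipy, OpenCV 4.12 (cv2) and the standard library are available. Lean on these libraries where they do the work, as an engineer would, in place of code of your own. Each camera call takes 0.05 s, during which the arm holds its last target. There are 200 camera calls.

TASK

Take the slide-staining rack by the grip on top of its handle, lift it out of its trough until it hangs higher than all the bottles and boxes standing between the troughs, and carry it upright over them to the empty trough of the same size (not the narrow one). Stop with its underside about one centimetre above that trough's rim, centred and square over the opening so that it could be lowered straight in, and finish there, holding it still and level and never letting it touch that trough. Leave the three troughs and the bottles and boxes standing where they are.

Things in the scene. Friction and masses are not known exactly. Their poses are not given: they have to be found in the camera images.
- slide_rack: Slide-staining rack: grey plastic cradle 66 mm (its x) by 84 mm (its y), with ten upright glass slides, 32 mm high, and a thin steel wire bail over it that ends in a grey grip sleeve on top; total height 107 mm; 0.14 to 0.28 kg. Origin: centre of its underside; z up. At the start it stands upright in full_trough, its axes nearly parallel to the trough's, its underside 4 mm above the table.
- rack_grip (a point): Centre of the grip sleeve, 100 mm above the middle of the rack's underside: a bar 38 mm long along the rack's x, 12 mm wide along its y, 14 mm high, pinched from above with the fingers closing along the rack's y. Free space below it down to the slides (tops 32 mm above the underside); wire legs at x = -31 and +31 mm. At the start it is 44 mm above the trough's rim.
- full_trough: White open-topped trough in which the rack stands at the start: opening 82 mm (its x) by 100 mm (its y), 98 x 116 mm over the rim lip, 60 mm high, floor 4 mm thick; loose, 0.6 kg. Origin: centre of its underside, z up. The rack has 8 mm of play on every side.
- empty_trough: The target: a white trough of exactly the same shape and size as full_trough (opening 82 mm along its x by 100 mm along its y, 60 mm high, loose, 0.6 kg), empty. Origin: centre of its underside, z up. To be square over it the rack's x is parallel to the trough's x (either way round).
- empty_trough_mouth (a point): Centre of the empty trough's opening, at the height of its rim (60 mm above its underside).
- narrow_trough: Another empty white trough, too narrow for the rack: opening 46 mm (its x) by 100 mm (its y), 62 x 116 mm over the lip, 60 mm high, loose. Not used; leave it alone. Origin: centre of its underside.
- yellow_cap_bottle: Bystander in one of the two rows between the troughs, loose: small clear bottle with a ribbed yellow screw cap, 44 mm diameter, 107 mm high (the tallest thing in the rows). Origin: centre of its underside.
- amber_bottle: Bystander in one of the two rows between the troughs, loose: brown glass bottle with a black cap, 39 mm diameter, 89 mm high. Origin: centre of its underside.
- red_bottle: Bystander in one of the two rows between the troughs, loose: bottle with red contents and a white cap, 42 mm diameter, 94 mm high. Origin: centre of its underside.
- sample_jar: Bystander in one of the two rows between the troughs, loose: white jar with a wide blue lid, 56 mm diameter, 72 mm high. Origin: centre of its underside.
- stain_box: Bystander in one of the two rows between the troughs, loose: small dark red box with a clear pink hood, 49 x 59 x 58 mm. Origin: centre of its underside.
- slide_carton: Bystander in one of the two rows between the troughs, loose: small white and blue carton, 45 x 67 mm, 52 mm high. Origin: centre of its underside.
There are look-alikes about, which are no part of the job. Leave any orange look-alike of the slide_rack alone.

How it is judged:
On the way, in this order (a step that is already met when the one before it is completed fails the run):
1. the rack, in the gripper, hangs higher than the bottles (height (world z) of slide_rack above 0.107 m and contact force between the fingers and slide_rack above 0.3 N), for 0.1 s.
2. the rack has been brought over the empty trough (horizontal distance between slide_rack and empty_trough below 0.03 m and contact force between the fingers and slide_rack above 0.3 N), for 0.1 s.
At the end, for the whole second after the job is handed in: Gripper holds the rack still: underside 3-20 mm above the empty trough's rim, centred within 8 mm along each side, square within 0.12 rad, level within 0.1 rad, not touching the trough; all troughs, bottles and boxes within 20 mm of their start, bottles and boxes upright (0.25 rad) (z of slide_rack in the frame of empty_trough_mouth between 0.003 and 0.02 m and x of slide_rack in the frame of empty_trough_mouth between -0.008 and 0.008 m and y of slide_rack in the frame of empty_trough_mouth between -0.008 and 0.008 m and angle between the x axis of slide_rack and the x axis of empty_trough, either way round below 0.12 rad and angle between slide_rack's own z axis and vertical below 0.1 rad and linear speed of slide_rack below 0.015 m/s and angular speed of slide_rack below 0.15 rad/s and contact force between the fingers and slide_rack above 0.3 N and contact force between slide_rack and empty_trough below 0.05 N and not (distance of any of yellow_cap_bottle, amber_bottle, red_bottle, sample_jar, stain_box, slide_carton from where it was at the start of the episode above 0.02 m or angle between any of yellow_cap_bottle, amber_bottle, red_bottle, sample_jar, stain_box, slide_carton's own z axis and vertical above 0.25 rad) and distance of each of full_trough, empty_trough, narrow_trough from where it was at the start of the episode below 0.02 m); the arm keeps its last pose, push and grip.
It fails at once if the rack touches the empty trough (contact force between slide_rack and empty_trough above 0.3 N).
It fails at once if the rack is tipped so far that the slides would slip out (angle between slide_rack's own z axis and vertical above 0.5 rad).
It fails at once if a bottle or box between the troughs is pushed away or knocked over (distance of any of yellow_cap_bottle, amber_bottle, red_bottle, sample_jar, stain_box, slide_carton from where it was at the start of the episode above 0.02 m or angle between any of yellow_cap_bottle, amber_bottle, red_bottle, sample_jar, stain_box, slide_carton's own z axis and vertical above 0.25 rad).
It fails at once if a trough is pushed away (distance of any of full_trough, empty_trough, narrow_trough from where it was at the start of the episode above 0.02 m).
It also fails if it takes over 51 s, if anything falls off the work surface, if the arm or the gripper's body presses on something with over 40 N, if the wrist force passes 120 N, or if a joint passes its speed limit or range.

## Working session

There is one attempt and no reset: what is moved stays moved. The work goes in short steps, Python scripts to look and compute and a tool call to move; the robot and the scene stay as the last step left them, time stands still between calls to the robot, and variables do not carry over. Pictures are saved under pics/ and viewed, at most 10 in all, crops included, and the job is handed in when it is done.

Besides the shell and the picture viewer there is one more tool, called after "Call:" by a JSON object that holds its "name" and its "arguments", one argument or row to a line. step_arm: Moves the arm, as the interface text tells. Its arguments: {"type":"object","properties":{"moves":{"type":"array","items":{"type":"array","items":{"type":"number"}}},"grip_force":{"type":"number"}},"required":["moves"]}

```bash
mkdir -p pics; cat > h.py <<'E'
import numpy as np, cv2
from bench import r
from scipy.spatial.transform import Rotation as Ro
def grab(n):
    f=r.grab_frame(n); np.savez(f'{n}.npz',**{k:np.asarray(v) for k,v in f.items()}); return f
def load(n): return dict(np.load(f'{n}.npz'))
def slopes(f,uv):
    k=float(f['k1']); uv=np.asarray(uv,float).reshape(-1,2); M=f['mtx']
    d=(uv-M[[0,1],2])/[M[0,0],M[1,1]]
    s=d.copy()
    for _ in range(20): s=d/(1+k*(s**2).sum(1,keepdims=True))
    return s
def plane(f,uv,z):
    R=Ro.from_rotvec(f['rvec'].ravel()).as_matrix(); c=-R.T@f['tvec'].ravel()
    s=slopes(f,uv); d=np.c_[s,np.ones(len(s))]@R
    return c+d*((z-c[2])/d[:,2:3])
def cloud(f):
    h,w=f['depth'].shape; u,v=np.meshgrid(np.arange(w),np.arange(h))
    s=slopes(f,np.c_[u.ravel(),v.ravel()]); D=f['depth'].ravel()[:,None]
    R=Ro.from_rotvec(f['rvec'].ravel()).as_matrix()
    P=(np.c_[s,np.ones(len(s))]*D-f['tvec'].ravel())@R
    P[D[:,0]==0]=np.nan
    return P.reshape(h,w,3)
E
python3 - <<'E'
from h import *
o=r.get_obs(); print({k:np.round(v,3) for k,v in o.items()}, r.tcp_to_grasp)
for n in ['top','side','wrist']:
    f=grab(n); cv2.imwrite(f'pics/{n}0.png',f['image'][...,::-1])
    R=Ro.from_rotvec(f['rvec'].ravel()).as_matrix(); print(n,(-R.T@f['tvec'].ravel()).round(3),R[2].round(2),(f['depth']>0).mean())
E
```

```text
{'clock': np.float64(0.0), 'joints': array([ 1.196,  0.478,  0.022,  1.556, -0.011,  1.109, -0.083]), 'qvel': array([ 0.   , -0.001, -0.001,  0.   ,  0.001,  0.001, -0.   ]), 'tau': array([-1.0000e-03, -5.9644e+01,  1.6080e+00, -2.8119e+01,  1.2000e-02,
        9.0000e-03, -0.0000e+00]), 'tcp_pos': array([ 0.178, -0.651,  0.23 ]), 'orientation': array([-3.112e+00, -4.180e-01,  1.000e-03]), 'contact_force': array([-0.483,  1.587, -0.313]), 'moment': array([-0.044,  0.063, -0.086]), 'gripper_force': np.float64(0.0), 'grip_width': np.float64(0.085)} 0.0187
top [0.38  0.005 1.02 ] [ 0.16  0.   -0.99] 0.9960756802721088
side [0.204 0.691 0.833] [ 0.3  -0.64 -0.7 ] 0.9931590136054422
wrist [ 0.247 -0.633  0.374] [-0.26 -0.07 -0.96] 0.9957695578231293
```

View pics/top0.png

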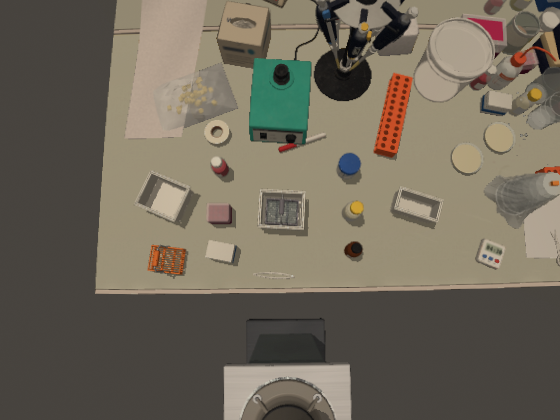

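View pics/side0.png

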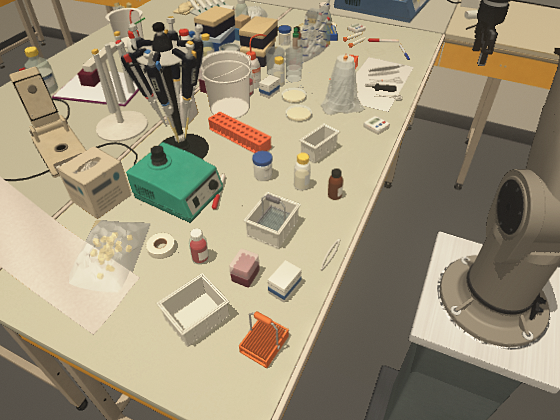

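The top view shows the full trough with the grey rack at (282,210), the target trough at (164,197), and the narrow one at (418,206). The orange look-alike is at (168,260). Between the full and target troughs stand the red bottle (219,166), stain box (219,214) and carton (221,252).

```bash
python3 - <<'E'
from h import *
for n,rois in {'top':{'full':(250,182,315,238),'empty':(130,165,200,230),'narrow':(388,180,450,230)},'side':{'full':(236,182,308,252),'empty':(148,268,240,348)}}.items():
    f=load(n); P=cloud(f); hsv=cv2.cvtColor(f['image'],cv2.COLOR_RGB2HSV)
    for k,(a,b,c,d) in rois.items():
        p=P[b:d,a:c].reshape(-1,3); h=hsv[b:d,a:c].reshape(-1,3)
        m=(p[:,2]>.053)&(p[:,2]<.068)
        mm=m.reshape(d-b,c-a).astype(np.uint8)
        nl,L,st,_=cv2.connectedComponentsWithStats(mm); i=1+st[1:,4].argmax(); m=(L==i).ravel()
        v,u=np.divmod(np.flatnonzero(m),c-a); q=plane(f,np.c_[u+a,v+b],.06)[:,:2]
        (cx,cy),s,ang=cv2.minAreaRect((q*1000).astype(np.float32)); print(n,k,m.sum(),'z',np.median(p[m,2]).round(4),'c',round(cx,1),round(cy,1),np.round(s,1),round(ang,1))
        if k=='full':
            g=p[:,2]>.092; 
            if g.any():
              v,u=np.divmod(np.flatnonzero(g),c-a); q=plane(f,np.c_[u+a,v+b],.11)[:,:2]
              print(' grip',g.sum(),p[g].mean(0).round(4),p[g,2].max().round(3),cv2.minAreaRect((q*1000).astype(np.float32)))
E
python3 - <<'E'
import sys; sys.path.insert(0,'.')
from h import *
import os; os.chdir('.')
t=load('top')['image'][175:245,245:320]; s=load('side')['image'][175:260,230:315]
cv2.imwrite('pics/c1.png',np.hstack([cv2.resize(x,(400,400),interpolation=cv2.INTER_CUBIC) for x in (t,s)])[...,::-1])
E
```

```text
top full 524 z 0.0603 c 539.6 6.0 [115.9  98.1] 86.3
 grip 96 [0.5343 0.0058 0.1088] 0.115 ((534.5737915039062, 6.015814304351807), (11.768912315368652, 62.509613037109375), 82.87950134277344)
top empty 515 z 0.0599 c 578.0 307.6 [116.9  96.3] 66.6
top narrow 454 z 0.0601 c 545.6 -339.5 [117.6  60.8] 71.1
side full 464 z 0.0592 c 538.0 10.3 [118.1  98.9] 86.3
 grip 115 [0.5342 0.0108 0.1058] 0.114 ((527.1312866210938, 14.87176513671875), (21.364927291870117, 63.932762145996094), 85.14191436767578)
side empty 751 z 0.0584 c 576.7 312.2 [115.9  99.8] 66.6
```

View pics/c1.png

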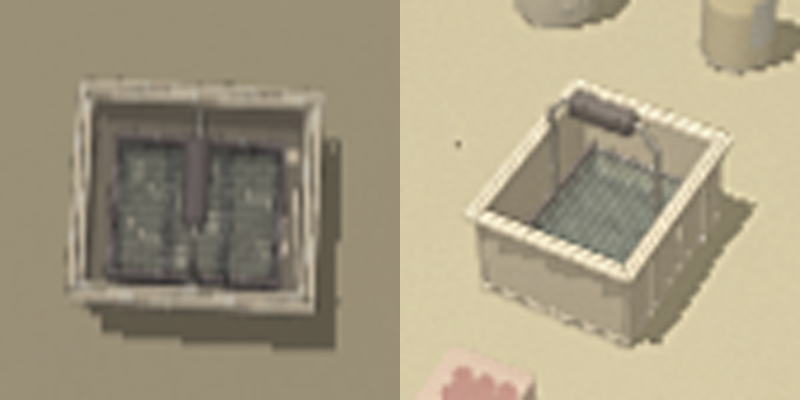

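The crop shows the grey sleeve running along world x, bail upright, with the rack pushed towards the robot side of its trough. Sizes and heights agree with the given ones. Next I compute the approach.

```bash
cat >> h.py <<'E'
def goto(p,yawy,o=None):
    """shift (mm, tool axes) and turn to put TCP at p, pointing down, tool y at heading yawy deg (mod 180)"""
    o=o or r.get_obs(); R0=Ro.from_rotvec(o['orientation'])
    best=None
    for a in (yawy,yawy+180):
        t=np.radians(a); y=np.array([np.cos(t),np.sin(t),0]); z=np.array([0,0,-1.]); x=np.cross(y,z)
        rv=(R0.inv()*Ro.from_matrix(np.c_[x,y,z])).as_rotvec()
        if best is None or np.linalg.norm(rv)<np.linalg.norm(best): best=rv
    print('tool axes x,y',R0.as_matrix()[:,0].round(3),R0.as_matrix()[:,1].round(3),'tcp',o['tcp_pos'].round(4))
    print('shift mm',(R0.inv().apply(np.array(p)-o['tcp_pos'])*1000).round(1),'turn',best.round(4))
E
python3 -c "
from h import *
goto([.534,.008,.2],85)"
```

```text
tool axes x,y [ 0.965  0.264 -0.   ] [ 0.264 -0.965 -0.001] tcp [ 0.1778 -0.6507  0.2306]
shift mm [ 517.2 -541.5   31.2] turn [-1.30e-03  3.00e-04  3.54e-01]
```

Call:
{"name": "step_arm", "arguments": {
  "moves": [
    [32, -34, 0, 0, 0, 0.02, 85],
    [65, -68, 0, 0, 0, 0.045, 85],
    [97, -102, 0, 0, 0, 0.065, 85],
    [130, -136, 0, 0, 0, 0.09, 85],
    [162, -170, 0, 0, 0, 0.11, 85],
    [194, -203, 0, 0, 0, 0.13, 85],
    [227, -237, 0, 0, 0, 0.155, 85],
    [259, -271, 0, 0, 0, 0.177, 85]
  ]
}}

```text
clock: 0.95
tcp_pos: [0.3569, -0.3196, 0.2313]
orientation: [3.138, 0.139, 0.0]
contact_force: [0.3, 0.2, 0.6]
grip_width: 0.0848
gripper_force: 0.0
```

```bash
python3 -c "
from h import *
goto([.534,.008,.2],85)"
```

```text
tool axes x,y [0.996 0.089 0.   ] [ 0.089 -0.996  0.   ] tcp [ 0.3569 -0.3196  0.2313]
shift mm [ 205.4 -310.6   31.3] turn [ 2.00e-04 -1.00e-04  1.76e-01]
```

Call:
{"name": "step_arm", "arguments": {
  "moves": [
    [26, -39, 0, 0, 0, 0.02, 85],
    [52, -78, 0, 0, 0, 0.045, 85],
    [78, -117, 0, 0, 0, 0.065, 85],
    [104, -156, 0, 0, 0, 0.09, 85],
    [130, -194, 0, 0, 0, 0.11, 85],
    [156, -233, 0, 0, 0, 0.13, 85],
    [182, -272, 10, 0, 0, 0.155, 85],
    [205, -311, 30, 0, 0, 0.176, 85]
  ]
}}

```text
clock: 1.75
tcp_pos: [0.5346, 0.0085, 0.2023]
orientation: [-3.138, 0.138, -0.006]
contact_force: [0.3, -0.8, 0.1]
grip_width: 0.0849
gripper_force: 0.0
```

Call:
{"name": "step_arm", "arguments": {
  "moves": [
    [0, 0, 0, 0, 0, 0, 85],
    [0, 0, 0, 0, 0, 0, 85]
  ]
}}

```text
clock: 1.95
tcp_pos: [0.5323, 0.0079, 0.2004]
orientation: [-3.139, 0.131, 0.003]
contact_force: [0.1, -0.9, -0.5]
grip_width: 0.0852
gripper_force: 0.0
```

```bash
python3 - <<'E'
from h import *
goto([.534,.008,.2],85)
ims=[]
for n in ['wrist','side']:
    f=grab(n); P=cloud(f); ims.append(f['image'][...,::-1])
    if n=='wrist':
        x=(abs(P[...,0]-.534)<.1)&(abs(P[...,1]-.008)<.1)
        g=x&(P[...,2]>.09)&(P[...,2]<.118); v,u=np.nonzero(g)
        if len(v):
            q=plane(f,np.c_[u,v],.107); print('grip',len(v),P[g].mean(0),P[g].min(0),P[g].max(0),cv2.minAreaRect((q[:,:2]*1000).astype(np.float32)), u.min(),u.max(),v.min(),v.max())
cv2.imwrite('pics/w1.png',ims[0])
E
```

```text
tool axes x,y [ 0.997 -0.083 -0.002] [-0.083 -0.997 -0.   ] tcp [0.5323 0.0079 0.2004]
shift mm [ 1.7 -0.2  0.4] turn [-0.      0.0019  0.004 ]
grip 1044 [0.5414939  0.00719523 0.10907089] [0.50672815 0.00055513 0.09170324] [0.57151338 0.01436156 0.11368839] ((542.6478271484375, 7.275651931762695), (11.470955848693848, 61.59455490112305), 85.59857177734375) 271 287 157 242
```

View pics/w1.png

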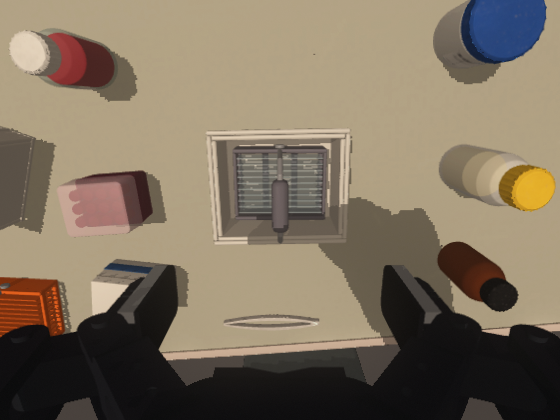

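The wrist view shows the sleeve at (280,205), columns 272–289 and rows 178–232, inside the trough opening. The fingers straddle it with nothing in the way.

```bash
python3 - <<'E'
from h import *
f=load('wrist'); P=cloud(f)
m=((abs(P[...,0]-.534)<.1)&(abs(P[...,1]-.008)<.1)&(P[...,2]>.098)&(P[...,2]<.118)).astype(np.uint8)
m=cv2.morphologyEx(m,cv2.MORPH_OPEN,np.ones((7,7))); v,u=np.nonzero(m)
print('sleeve px',u.min(),u.max(),v.min(),v.max(),P[m>0].mean(0),P[m>0].min(0),P[m>0].max(0))
print(cv2.minAreaRect((P[m>0][:,:2]*1000).astype(np.float32)))
R=(abs(P[...,0]-.534)<.1)&(abs(P[...,1]-.008)<.1)&(abs(P[...,2]-.06)<.004)
n,L,st,_=cv2.connectedComponentsWithStats(R.astype(np.uint8)); R=L==1+st[1:,4].argmax()
v,u=np.nonzero(R); print('rim',cv2.minAreaRect((plane(f,np.c_[u,v],.06)[:,:2]*1000).astype(np.float32)))
E
```

```text
sleeve px 271 287 179 231 [0.54041442 0.00730946 0.1105627 ] [0.52105417 0.00055513 0.10220536] [0.55846339 0.01436156 0.11368839]
((539.850341796875, 7.447242259979248), (11.41738224029541, 37.14289474487305), 85.41555786132812)
rim ((541.0278930664062, 7.399227142333984), (114.92699432373047, 97.86473846435547), 86.26377868652344)
```

Call:
{"name": "step_arm", "arguments": {
  "moves": [
    [4, 0, 20, 0, 0, 0, 85],
    [8, 0, 42, 0, 0, 0, 85],
    [8, 0, 65, 0, 0, 0, 85],
    [8, 0, 85, 0, 0, 0, 85],
    [8, 0, 100, 0, 0, 0, 85],
    [8, 0, 110, 0, 0, 0, 85],
    [8, 0, 115, 0, 0, 0, 85],
    [8, 0, 115, 0, 0, 0, 85]
  ]
}}

```text
clock: 2.85
tcp_pos: [0.5405, 0.0053, 0.0863]
orientation: [3.138, -0.137, -0.0]
contact_force: [0.3, -0.5, 0.6]
grip_width: 0.0853
gripper_force: 0.0
```

Call:
{"name": "step_arm", "arguments": {
  "moves": [
    [0, 0, 0, 0, 0, 0, 50],
    [0, 0, 0, 0, 0, 0, 30],
    [0, 0, 0, 0, 0, 0, 20],
    [0, 0, 0, 0, 0, 0, 5],
    [0, 0, 0, 0, 0, 0, 5],
    [0, 0, 0, 0, 0, 0, 5],
    [0, 0, 0, 0, 0, 0, 5],
    [0, 0, 0, 0, 0, 0, 5]
  ],
  "grip_force": 40
}}

```text
clock: 3.65
tcp_pos: [0.5409, 0.0063, 0.0865]
orientation: [-3.138, 0.135, -0.001]
contact_force: [0.1, 0.9, 1.2]
grip_width: 0.0116
gripper_force: 42.6
```

```bash
python3 - <<'E'
from h import *
goto([.54,.0074,.2],85.4)
f=grab('side'); g=grab('wrist')
s=f['image'][130:260,200:340]
cv2.imwrite('pics/g1.png',np.hstack([cv2.resize(s,(452,420)),g['image'][:,100:440]])[...,::-1])
E
```

```text
tool axes x,y [ 0.996 -0.086  0.   ] [-0.086 -0.996 -0.   ] tcp [0.5409 0.0063 0.0865]
shift mm [  -0.9   -1.1 -113.5] turn [-0.0003 -0.0004 -0.0057]
```

View pics/g1.png

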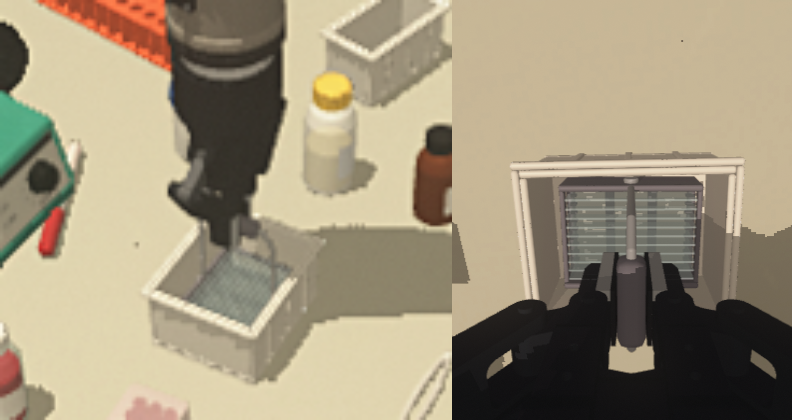

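The side view shows the fingers around the sleeve. The wrist view shows the sleeve between the pads (column 630, rows 255–350) with the slides clear on both sides. Opening is 11.6 mm at 42 N, so the grip is good and I lift.

Call:
{"name": "step_arm", "arguments": {
  "moves": [
    [0, 0, -3, 0, 0, 0, 5],
    [0, 0, -10, 0, 0, 0, 5],
    [0, 0, -20, 0, 0, 0, 5],
    [0, 0, -32, 0, 0, 0, 5],
    [0, 0, -46, 0, 0, 0, 5],
    [0, 0, -60, 0, 0, 0, 5],
    [0, 0, -72, 0, 0, 0, 5],
    [0, 0, -80, 0, 0, 0, 5]
  ],
  "grip_force": 60
}}

```text
clock: 4.55
tcp_pos: [0.5412, 0.006, 0.168]
orientation: [-3.139, 0.135, -0.003]
contact_force: [1.0, -0.5, -2.7]
grip_width: 0.0111
gripper_force: 61.2
```

Call:
{"name": "step_arm", "arguments": {
  "moves": [
    [0, 0, -8, 0, 0, 0, 5],
    [0, 0, -20, 0, 0, 0, 5],
    [0, 0, -32, 0, 0, 0, 5],
    [0, 0, -44, 0, 0, 0, 5],
    [0, 0, -52, 0, 0, 0, 5],
    [0, 0, -55, 0, 0, 0, 5],
    [0, 0, -55, 0, 0, 0, 5],
    [0, 0, -55, 0, 0, 0, 5]
  ]
}}

```text
clock: 5.35
tcp_pos: [0.5403, 0.0059, 0.2209]
orientation: [3.139, -0.135, -0.001]
contact_force: [0.8, -0.1, -3.4]
grip_width: 0.0107
gripper_force: 61.2
```

```bash
python3 - <<'E'
from h import *
goto([.578,.308,.22],66.6)
g=grab('wrist'); f=grab('side'); t=grab('top')
cv2.imwrite('pics/l1.png',np.hstack([cv2.resize(f['image'],(400,300)),cv2.resize(g['image'],(400,300))])[...,::-1])
P=cloud(g); o=r.get_obs()['tcp_pos']
m=(abs(P[...,0]-o[0])<.08)&(abs(P[...,1]-o[1])<.06)&(P[...,2]>.13)&(P[...,2]<.185)
print(m.sum(),P[m].min(0),P[m].max(0),np.percentile(P[m][:,2],[5,50,95]))
E
```

```text
tool axes x,y [ 0.996 -0.086 -0.001] [-0.086 -0.996  0.   ] tcp [0.5403 0.0059 0.2209]
shift mm [  11.5 -304.2    0.8] turn [3.000e-04 8.000e-04 3.222e-01]
11777 [ 0.50200747 -0.03755025  0.13950142] [0.57449848 0.05037752 0.18489944] [0.15299928 0.16645578 0.17131182]
```

View pics/l1.png

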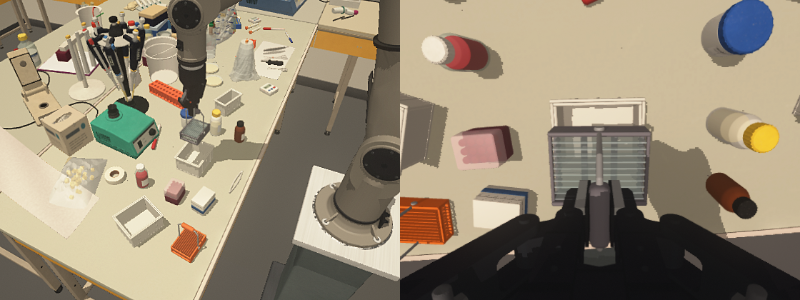

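The rack hangs level and clear of its trough: in the wrist half its near frame spans x 548–648, with the trough behind it. Slide tops at about 0.169 m put the underside near 0.138 m, above all the bottles. Now I carry it across.

Call:
{"name": "step_arm", "arguments": {
  "moves": [
    [0, -5, 0, 0, 0, 0, 5],
    [1, -16, 0, 0, 0, 0.02, 5],
    [2, -34, 0, 0, 0, 0.04, 5],
    [3, -54, 0, 0, 0, 0.06, 5],
    [4, -76, 0, 0, 0, 0.08, 5],
    [4, -98, 0, 0, 0, 0.1, 5],
    [5, -120, 0, 0, 0, 0.13, 5],
    [6, -142, 0, 0, 0, 0.16, 5]
  ]
}}

```text
clock: 6.3
tcp_pos: [0.5587, 0.1483, 0.2211]
orientation: [-3.118, 0.387, 0.001]
contact_force: [0.1, 0.0, -2.7]
grip_width: 0.011
gripper_force: 61.3
```

```bash
python3 -c "
from h import *
goto([.578,.308,.22],66.6)"
```

```text
tool axes x,y [ 0.97  -0.245 -0.   ] [-0.245 -0.97   0.   ] tcp [0.5587 0.1483 0.2211]
shift mm [ -20.4 -159.6    1.1] turn [1.000e-04 3.000e-04 1.612e-01]
```

Call:
{"name": "step_arm", "arguments": {
  "moves": [
    [-3, -22, 0, 0, 0, 0.02, 5],
    [-6, -44, 0, 0, 0, 0.04, 5],
    [-9, -66, 0, 0, 0, 0.06, 5],
    [-12, -88, 0, 0, 0, 0.08, 5],
    [-14, -110, 0, 0, 0, 0.105, 5],
    [-17, -130, 0, 0, 0, 0.13, 5],
    [-19, -147, 0, 0, 0, 0.15, 5],
    [-20, -156, 0, 0, 0, 0.161, 5]
  ]
}}

```text
clock: 7.1
tcp_pos: [0.5768, 0.3056, 0.2209]
orientation: [-3.076, 0.633, 0.001]
contact_force: [-0.6, -0.2, -2.0]
grip_width: 0.0106
gripper_force: 61.2
```

Call:
{"name": "step_arm", "arguments": {
  "moves": [
    [0, -3, 0, 0, 0, 0, 5],
    [0, -3, 0, 0, 0, 0, 5],
    [0, -3, 0, 0, 0, 0, 5],
    [0, -3, 0, 0, 0, 0, 5]
  ]
}}

```text
clock: 7.5
tcp_pos: [0.5789, 0.3047, 0.2213]
orientation: [3.076, -0.637, 0.0]
contact_force: [-0.5, -1.0, -1.5]
grip_width: 0.0109
gripper_force: 61.2
```

```bash
python3 - <<'E'
from h import *
goto([.578,.308,.22],66.6)
im=[]
for n in ['wrist','side','top']:
    f=grab(n); im.append(f['image'])
cv2.imwrite('pics/e1.png',np.hstack([im[0][:,60:460],cv2.resize(im[1][200:380,110:281],(399,420))])[...,::-1])
E
```

```text
tool axes x,y [ 0.918 -0.397  0.   ] [-0.397 -0.918  0.001] tcp [0.5789 0.3047 0.2213]
shift mm [-2.2 -2.7  1.3] turn [ 0.0006 -0.0004 -0.0001]
```

View pics/e1.png

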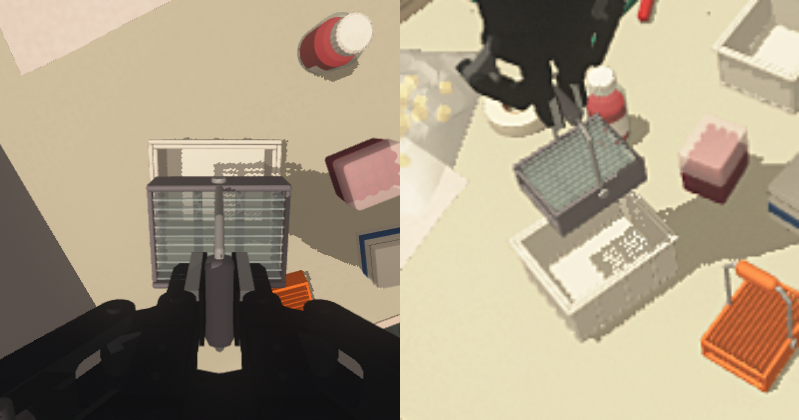

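The wrist half shows the rack (x 148–292, rows 177–287) parallel to the trough's far rim (x 150–285, row 142). The side half shows it hanging above the trough. Next I measure both in the same camera, along the rack's axes.

```bash
cat > m.py <<'E'
from h import *
o=r.get_obs(); R0=Ro.from_rotvec(o['orientation']).as_matrix(); ex=R0[:2,0]; ey=-R0[:2,1]
tz=o['tcp_pos'][2]; und=tz-.0817
print('tcp',o['tcp_pos'].round(4),'expected underside',round(und,4),'tool x heading',np.degrees(np.arctan2(ex[1],ex[0])).round(2))
def st(n):
    f=grab(n); P=cloud(f); c=o['tcp_pos'][:2]
    near=(np.hypot(P[...,0]-c[0],P[...,1]-c[1])<.085)
    def loc(q): d=q[:,:2]-c; return np.c_[d@ex,d@ey]*1000
    rk=near&(P[...,2]>und-.003)&(P[...,2]<und+.036)
    l=loc(P[rk]); print(n,'rack n',rk.sum(),'z',np.percentile(P[rk][:,2],[1,50,99]).round(4))
    print('  x pct',np.percentile(l[:,0],[.3,1,50,99,99.7]).round(1),'y pct',np.percentile(l[:,1],[.3,1,50,99,99.7]).round(1))
    # level: fit slides-top plane
    hi=near&(abs(P[...,2]-(und+.032))<.004); q=P[hi]; 
    A=np.c_[loc(q)/1000,np.ones(len(q))]; print('  slide-top plane slopes',np.linalg.lstsq(A,q[:,2],rcond=None)[0].round(4),len(q))
    nr=np.hypot(P[...,0]-c[0],P[...,1]-c[1])<.1
    rm=nr&(abs(P[...,2]-.06)<.004)
    k,L,s,_=cv2.connectedComponentsWithStats(rm.astype(np.uint8)); 
    rm=np.isin(L,[i for i in range(1,k) if s[i,4]>25])
    v,u=np.nonzero(rm); q=plane(f,np.c_[u,v],.06)[:,:2]; l=loc(q)
    print('  rim n',rm.sum(),'x',np.percentile(l[:,0],[0,1,99,100]).round(1),'y',np.percentile(l[:,1],[0,1,99,100]).round(1),cv2.minAreaRect((q*1000).astype(np.float32)))
    far=l[l[:,0]>np.percentile(l[:,0],99)-8]; print('  far edge y-ext',far[:,1].min().round(1),far[:,1].max().round(1))
for n in ['wrist','side','top']: st(n)
E
python3 m.py
```

```text
tcp [0.5788 0.3052 0.2214] expected underside 0.1397 tool x heading -23.38
wrist rack n 11754 z [0.1434 0.1669 0.1724]
  x pct [-33.9 -32.3   6.7  30.9  33.1] y pct [-40.4 -39.9   0.8  42.   42.4]
  slide-top plane slopes [-0.0065 -0.0003  0.1701] 4897
  rim n 1787 x [12.2 16.7 48.1 48.1] y [-53.4 -53.   61.1  61.5] ((608.173095703125, 296.9507141113281), (114.89384460449219, 35.89951705932617), 66.62670135498047)
  far edge y-ext -53.0 61.5
side rack n 1692 z [0.14   0.1663 0.172 ]
  x pct [-40.2 -38.7 -13.9  27.2  28.7] y pct [-39.9 -39.4   8.   44.8  45. ]
  slide-top plane slopes [-0.0027  0.0043  0.1694] 585
  rim n 497 x [-54.3 -53.9  43.6  45. ] y [-52.3 -51.7  62.7  63.4] ((576.7648315429688, 312.1257019042969), (115.7632064819336, 99.27780151367188), 66.66268157958984)
  far edge y-ext 26.4 62.8
top rack n 464 z [0.1408 0.1623 0.1726]
  x pct [-35.4 -34.7  -1.4  28.6  30.4] y pct [-44.3 -44.  -27.6  25.9  29.7]
  slide-top plane slopes [-0.012   0.0101  0.1702] 142
  rim n 250 x [-49.9 -49.4  46.2  46.4] y [-56.6 -55.9  52.2  58.8] ((577.6184692382812, 306.89617919921875), (115.17585754394531, 96.41486358642578), 66.74856567382812)
  far edge y-ext -56.0 58.8
```

All three cameras agree: the rack needs +3 mm along its y (tool y −3), with x already centred and yaw already square. I apply that and lower by about 67 mm.

Call:
{"name": "step_arm", "arguments": {
  "moves": [
    [0, -2, 3, 0, 0, 0, 5],
    [0, -3, 10, 0, 0, 0, 5],
    [0, -3, 20, 0, 0, 0, 5],
    [0, -3, 30, 0, 0, 0, 5],
    [0, -3, 40, 0, 0, 0, 5],
    [0, -3, 48, 0, 0, 0, 5],
    [0, -3, 53, 0, 0, 0, 5],
    [0, -3, 55, 0, 0, 0, 5]
  ]
}}

```text
clock: 8.6
tcp_pos: [0.5796, 0.3085, 0.1655]
orientation: [3.076, -0.635, -0.001]
contact_force: [0.0, 0.0, -2.8]
grip_width: 0.0109
gripper_force: 61.2
```

Call:
{"name": "step_arm", "arguments": {
  "moves": [
    [0, 0, 4, 0, 0, 0, 5],
    [0, 0, 8, 0, 0, 0, 5],
    [0, 0, 11, 0, 0, 0, 5],
    [0, 0, 11, 0, 0, 0, 5],
    [0, 0, 11, 0, 0, 0, 5],
    [0, 0, 11, 0, 0, 0, 5]
  ]
}}

```text
clock: 9.2
tcp_pos: [0.58, 0.3087, 0.1556]
orientation: [-3.076, 0.635, -0.001]
contact_force: [-0.2, -0.6, -2.9]
grip_width: 0.0105
gripper_force: 61.2
```

```bash
python3 m.py; python3 - <<'E'
from h import *
w=load('wrist')['image'];s=load('side')['image']
cv2.imwrite('pics/e2.png',np.hstack([w[:,60:460],cv2.resize(s[200:380,110:281],(399,420))])[...,::-1])
E
```

```text
tcp [0.58   0.3087 0.1556] expected underside 0.0739 tool x heading -23.33
wrist rack n 11745 z [0.0774 0.101  0.1066]
  x pct [-33.8 -32.2   6.8  30.9  33.1] y pct [-40.4 -40.    0.2  42.   42.4]
  slide-top plane slopes [-0.0062  0.0006  0.1043] 4921
  rim n 4488 x [-48.7 -47.   48.4  49.1] y [-57.1 -56.7  57.7  58.2] ((580.19873046875, 309.15423583984375), (114.9897689819336, 97.80613708496094), 66.44231414794922)
  far edge y-ext -57.1 57.7
side rack n 1537 z [0.074  0.1002 0.1061]
  x pct [-40.2 -38.7 -13.3  27.7  28.5] y pct [-39.8 -39.1   8.   44.9  45.1]
  slide-top plane slopes [-0.0003 -0.0003  0.1036] 477
  rim n 449 x [-54.2 -53.6  43.2  44.9] y [-56.  -55.8  59.   59.9] ((576.1512451171875, 312.31439208984375), (115.73121643066406, 98.61322021484375), 67.24951934814453)
  far edge y-ext -55.4 59.0
top rack n 282 z [0.0755 0.098  0.1077]
  x pct [-27.6 -25.4   8.7  28.8  30.3] y pct [-45.3 -44.6 -31.1  22.9  27.8]
  slide-top plane slopes [-0.0093 -0.0108  0.1042] 82
  rim n 235 x [-38.2 -35.8  46.6  46.8] y [-59.7 -59.1  53.9  55.1] ((583.420654296875, 304.9859619140625), (115.30987548828125, 84.24246978759766), 65.94319152832031)
  far edge y-ext -59.7 55.1
```

View pics/e2.png

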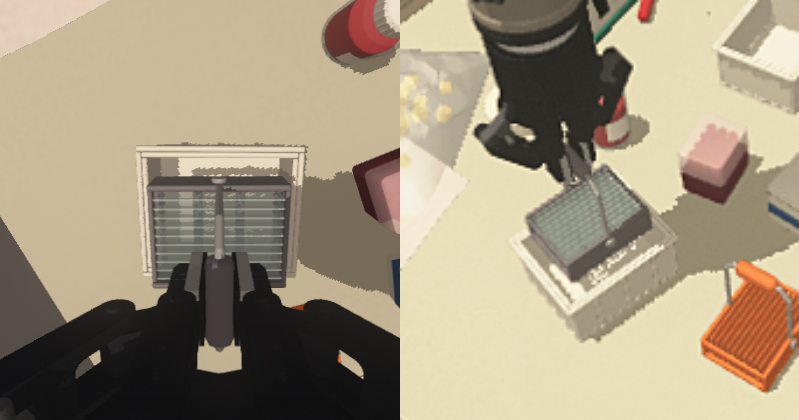

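The wrist half shows the rack centred in the opening: margins are equal at x 140–150 and 290–303, and the measured offset is under 1 mm. It is square and level, with the underside 12–13 mm above the rim. I lower it 2 mm more and let it settle.

Call:
{"name": "step_arm", "arguments": {
  "moves": [
    [0, 0, 1, 0, 0, 0, 5],
    [0, 0, 2, 0, 0, 0, 5],
    [0, 0, 2, 0, 0, 0, 5],
    [0, 0, 2, 0, 0, 0, 5],
    [0, 0, 2, 0, 0, 0, 5],
    [0, 0, 2, 0, 0, 0, 5],
    [0, 0, 2, 0, 0, 0, 5],
    [0, 0, 2, 0, 0, 0, 5]
  ]
}}

```text
clock: 10.15
tcp_pos: [0.5798, 0.3086, 0.1533]
orientation: [3.077, -0.635, 0.0]
contact_force: [0.5, 0.1, -2.5]
grip_width: 0.0108
gripper_force: 61.2
```

```bash
python3 -c "
from bench import r
o=r.get_obs(); print(o['tcp_pos'],abs(o['qvel']).max(),o['gripper_force']); print(r.hand_in())"
```

```text
[0.57984009 0.30861319 0.15332605] 0.0011524433612530767 61.21360659599304
the job is handed in; nothing more can be done
None
```

I handed the job in at about 10 s with the rack held still and level about 1 cm above the empty trough's rim, measured centred within about 1 mm and square; no verdict was returned.

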